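Find the unlocked hatch of the service box and push it open

TASK

One of the four identical hatches in the top of the grey service box is not locked, and only touch tells which: press down on the ribbed far end of each in turn until one rocks, then push its raised near end away from you until the hatch stands upright, and leave it open. Use only fingertips or the outside of the fingers, grip nothing, and leave the tube, the vial, the timer and the bottle standing where they are.

Things in the scene. Friction and masses are not known exactly. Their poses are not given: they have to be found in the camera images.
- service_box: Low grey service box, fixed: 134 mm deep (own x), 290 wide (own y), 72 high; top flat. Origin: centre of its underside; x points away from the robot (turned up to 0.3 rad), z up. Inside 64 mm deep. Nothing stands on it or within 60 mm behind it. Three of its hatches are locked by hidden blocks inside; the unlocked one can be any of the four and looks the same.
- box_top (a point): Centre of the box's top face (z = 72 mm). Four identical 8 mm aluminium hatches lie flush in it side by side along y, 68 mm apart, hatch_1 leftmost (+y): each 100 mm (x) by 60 mm (y), 2 mm gaps, a see-saw on a hinge along y at box x = +10 mm, z = 68 mm. Far of the hinge: short 40 mm end with five black thumb ribs; near the robot: plain 60 mm long end.
- hatch_1 (a joint): Hinge angle of hatch 1 (counted from the left) in rad: 0 closed and flush, growing as the ribbed far end sinks and the long near end rises; 1.57 standing upright, stop at 1.7. Locked hatches have at most 0.06 rad of play.
- hatch_1_press (a point): Middle of the thumb ribs on the top face of hatch 1, 26 mm beyond its hinge line; moves with the hatch. Its axes are the hatch's: x along the hatch from long to short end, y along the hinge, z out of the top face.
- hatch_1_edge (a point): Middle of the end edge of the long end of hatch 1, at mid thickness, 60 mm from the hinge line; moves with the hatch (same axes).
- hatch_1_hinge (a point): Point on the hinge line at the middle of hatch 1, at mid thickness; same axes, turning with the hatch.
- hatch_2 (a joint): Hinge angle of hatch 2 (counted from the left) in rad: 0 closed and flush, growing as the ribbed far end sinks and the long near end rises; 1.57 standing upright, stop at 1.7. If unlocked, pressing the ribs with 3 to 8 N sinks that end (about 30 mm of free depth below it) and lifts the long end; pressing the long end moves nothing.
- hatch_2_press (a point): Middle of the thumb ribs on the top face of hatch 2, 26 mm beyond its hinge line; moves with the hatch. Its axes are the hatch's: x along the hatch from long to short end, y along the hinge, z out of the top face.
- hatch_2_edge (a point): Middle of the end edge of the long end of hatch 2, at mid thickness, 60 mm from the hinge line; moves with the hatch (same axes).
- hatch_2_hinge (a point): Point on the hinge line at the middle of hatch 2, at mid thickness; same axes, turning with the hatch.
- hatch_3 (a joint): Hinge angle of hatch 3 (counted from the left) in rad: 0 closed and flush, growing as the ribbed far end sinks and the long near end rises; 1.57 standing upright, stop at 1.7. Hinge friction holds a hatch at any angle when let go.
- hatch_3_press (a point): Middle of the thumb ribs on the top face of hatch 3, 26 mm beyond its hinge line; moves with the hatch. Its axes are the hatch's: x along the hatch from long to short end, y along the hinge, z out of the top face.
- hatch_3_edge (a point): Middle of the end edge of the long end of hatch 3, at mid thickness, 60 mm from the hinge line; moves with the hatch (same axes).
- hatch_3_hinge (a point): Point on the hinge line at the middle of hatch 3, at mid thickness; same axes, turning with the hatch.
- hatch_4 (a joint): Hinge angle of hatch 4 (counted from the left) in rad: 0 closed and flush, growing as the ribbed far end sinks and the long near end rises; 1.57 standing upright, stop at 1.7. From half raised (say 0.5 rad), pushing the raised long end along box +x with 1 to 4 N swings the hatch upright; on the way its end edge rises to 60 mm above the hinge line, so raise the finger with it lest the edge catch on the finger or gripper.
- hatch_4_press (a point): Middle of the thumb ribs on the top face of hatch 4, 26 mm beyond its hinge line; moves with the hatch. Its axes are the hatch's: x along the hatch from long to short end, y along the hinge, z out of the top face.
- hatch_4_edge (a point): Middle of the end edge of the long end of hatch 4, at mid thickness, 60 mm from the hinge line; moves with the hatch (same axes).
- hatch_4_hinge (a point): Point on the hinge line at the middle of hatch 4, at mid thickness; same axes, turning with the hatch.
- tube_a: Clear 50 ml screw-cap tube with blue cap, standing upright, 34 mm across, 116 mm tall. Bystander. Origin: centre of its underside.
- vial_a: Small glass vial with black cap, standing upright, 27 mm across, 60 mm tall. Bystander. Origin: centre of its underside.
- timer: Small white digital timer lying flat, 60 x 66 x 18 mm. Bystander. Origin: centre of its underside.
- media_bottle: Square plastic bottle with white cap, 56 x 56 x 114 mm, standing well to the right of the box. Bystander. Origin: centre of its underside.

How it is judged:
On the way, in this order (a step that is already met when the one before it is completed fails the run):
1. the unlocked hatch has been pressed and rocks (more than 0.15 rad) (value of joint any of hatch_1, hatch_2, hatch_3, hatch_4 above 0.15 rad), for 0.1 s.
2. it has been pushed open (more than 1.25 rad) (value of joint any of hatch_1, hatch_2, hatch_3, hatch_4 above 1.25 rad), for 0.2 s.
At the end, for the whole second after the job is handed in: One hatch stands open by more than 1.25 rad (72 degrees) and at rest, the other three are closed (under 0.12 rad), and tube, vial, timer and bottle stand within 30 mm of where they were, upright to 0.3 rad (((value of joint hatch_1 above 1.25 rad and value of joint each of hatch_2, hatch_3, hatch_4 below 0.12 rad) or (value of joint hatch_2 above 1.25 rad and value of joint each of hatch_1, hatch_3, hatch_4 below 0.12 rad) or (value of joint hatch_3 above 1.25 rad and value of joint each of hatch_1, hatch_2, hatch_4 below 0.12 rad) or (value of joint hatch_4 above 1.25 rad and value of joint each of hatch_1, hatch_2, hatch_3 below 0.12 rad)) and velocity of joint hatch_1 between -0.1 and 0.1 rad/s and velocity of joint hatch_2 between -0.1 and 0.1 rad/s and velocity of joint hatch_3 between -0.1 and 0.1 rad/s and velocity of joint hatch_4 between -0.1 and 0.1 rad/s and distance of each of tube_a, vial_a, timer, media_bottle from where it was at the start of the episode below 0.03 m and angle between each of tube_a, vial_a, timer, media_bottle's own z axis and vertical below 0.3 rad); the robot touches nothing.
It fails at once if a bystander (tube, vial, timer, bottle) was shifted by more than 30 mm, tipped or lifted (not (distance of each of tube_a, vial_a, timer, media_bottle from where it was at the start of the episode below 0.03 m and angle between each of tube_a, vial_a, timer, media_bottle's own z axis and vertical below 0.3 rad)).
It fails at once if a hatch plate was gripped between the fingers ((x of the grasp point in the frame of hatch_1_hinge between -0.06 and 0.04 m and y of the grasp point in the frame of hatch_1_hinge between -0.03 and 0.03 m and z of the grasp point in the frame of hatch_1_hinge between -0.004 and 0.004 m) or (x of the grasp point in the frame of hatch_2_hinge between -0.06 and 0.04 m and y of the grasp point in the frame of hatch_2_hinge between -0.03 and 0.03 m and z of the grasp point in the frame of hatch_2_hinge between -0.004 and 0.004 m) or (x of the grasp point in the frame of hatch_3_hinge between -0.06 and 0.04 m and y of the grasp point in the frame of hatch_3_hinge between -0.03 and 0.03 m and z of the grasp point in the frame of hatch_3_hinge between -0.004 and 0.004 m) or (x of the grasp point in the frame of hatch_4_hinge between -0.06 and 0.04 m and y of the grasp point in the frame of hatch_4_hinge between -0.03 and 0.03 m and z of the grasp point in the frame of hatch_4_hinge between -0.004 and 0.004 m)).
It also fails if it takes over 53 s, if anything falls off the work surface, if the arm or the gripper's body presses on something with over 40 N, if the wrist force passes 120 N, or if a joint passes its speed limit or range.

ROBOT

A 7-joint arm with a two-finger parallel gripper is mounted at the origin on a cart in front of the work surface, level with it; the furniture and walls round the work are solid. World frame = base frame: x ahead of the robot, y to its left, z up, the work surface at z = 0. Lengths are in m, angles in rad, forces in N, time in s.
With the tool pointing down it reaches from about 0.4 to 0.85 m from the base axis. Payload 6.9 kg.
Tool frame: the origin (TCP) lies on the centre line of the jaws, within the pads' length; the fingertips stand 11 mm ahead of it and the grasp point (between the pads) lies 8 mm behind it (arm.tcp_to_tips is the distance from the TCP to the fingertips, in m); z points along the fingers, y is the line along which they close (so a half turn about z gives the same grasp; the last joint's range is limited). The gripper opens to 85 mm and grips with 20 to 120 N. Pads are 22 mm wide; open, the fingers measure 114 mm over their backs; the gripper's body (76 mm by 85 mm) begins 54 mm behind the grasp point. The pads swing forward as they close: fully open they stand 13 mm farther back than shut.
Start: joints at [1.345, 0.507, -0.238, 1.5, 0.126, 1.149, -0.155], TCP at [0.204, -0.591, 0.242] pointing down, gripper open.
Joint ranges: [-3.08, 3.08], [-0.24, 2.05], [-1.43, 1.35], [0, 2.5], [-1.52, 4.66], [0.17, 1.96], [-2.89, 2.89]. Speed limits (rad/s): [2.39, 2.39, 3.14, 3.14, 3.14, 3.14, 3.14].

INTERFACE

Orientations are given as a unit quaternion [w, x, y, z].
In Python, from bench import arm gives the robot as it stands.
- The arm moves only by the tool servo_tool, never from a script. Its argument "series" is a list of rows, each an object of numbers: "dx", "dy", "dz": the shift along the tool's x, y, z as a fraction of full scale; "yaw": the turn about the tool's z as a fraction of full scale. A call has 1 to 8 rows; each row is the pose to reach, as a shift and turn from the pose commanded when the call began, along the tool's axes at that moment, turning the shorter way round; what a row does not reach only later rows make up. Full scale, the value 1, is 250 mm for a shift and pi rad for a turn. A row lasts 1/12 s, in which the tool goes at most 41.7 mm and 7.16 degrees, less where a joint would pass 70% of its speed; a pose out of reach is approached as far as the arm can. A call with a number of a shift or a turn outside -1 to 1 is refused whole. A call with a gripper value outside its range is refused whole. "claw" is the closure, from -1 (fully open) to 1 (shut), so that 0 is half open, set as the call begins (left out, the last holds). The fingers move at their own pace and stop on an object; "newtons" is the grip in N (left out, the last holds). Time passes only in rows, so rows that repeat a pose let the fingers close. It gives the time, the measured TCP pose, the force, the opening and the grip force at its end, in the units of the state.
- arm.get_obs(): the state, without advancing time (a new reading comes with each control period).
- arm.camera(name): name is "scene" or "top" or "wrist"; returns a dict with "pixels" (384x512x3 uint8, red, green, blue), "mtx" (3x3 intrinsics, pixels), "distortion" ([k1, k2, p1, p2, k3] as OpenCV has them; the pictures are not rectified), "extrinsics" (4x4, takes a point from camera to world coordinates). Camera axes: x right, y down, z forward; pixel columns grow to the right and rows downward; lengths in m; the calibration is good to about 2 mm. A picture is of the moment at which its call begins. There is no depth.
- arm.job_done(): hands the job in; it is judged then, once.
Trained networks look in a picture, given as the dict that the camera call returned (one of the last four; its "shot" number tells which), for a name from the list of things; names that differ only in an ending like _2 or _b are one class to them, and where a whole thing is asked for, a point or a joint stands for the part that bears it (a point fixed in the world has none). Each returns a list of dicts, best first, with "p" (0 to 1); they miss things now and then, are a little off and sometimes report something else, mostly with a low value. They report only what shows in the picture. A call takes as long as a camera call.
- arm.spot_in(picture, thing): "bbox" ([centre column, centre row, width, height] in pixels, round what is visible of it).
- arm.tip_of(picture, thing): "at" ([column, row] in pixels: a listed point, or the origin of a listed thing).
The state is a dict: "clock": time; "joint_positions": joint angles; "joint_vel": joint speeds; "joint_efforts": joint torques, N m; "position": TCP position; "orientation": TCP orientation; "wrist_force": force on the tool from outside, world axes, zero at the start; "wrist_torque": the same for the moment, N m; "opening": finger opening in m; "gripper_force": force on a finger pad.
Only numpy, scipy, OpenCV 4.12 (cv2) and the standard library are available. Lean on these libraries where they do the work, as an engineer would, in place of code of your own. Each camera call takes 0.05 s, during which the arm holds its last target. There are 200 camera calls.

## Working session

There is one attempt and no reset: what is moved stays moved. The work goes in short steps, Python scripts to look and compute and a tool call to move; the robot and the scene stay as the last step left them, time stands still between calls to the robot, and variables do not carry over. Pictures are saved under pics/ and viewed, at most 10 in all, crops included, and the job is handed in when it is done.

Besides the shell and the picture viewer there is one more tool, called after "Call:" as a command line: name --argument value ..., lists and objects as JSON in quotes. servo_tool: Moves the arm, as the interface text tells. Shift numbers are shares of 250 mm and turn numbers shares of pi rad, none past 1 either way. Its arguments: {"type":"object","properties":{"series":{"type":"array","items":{"type":"object","properties":{"dx":{"type":"number"},"dy":{"type":"number"},"dz":{"type":"number"},"yaw":{"type":"number"}}}},"claw":{"type":"number"},"newtons":{"type":"number"}},"required":["series"]}

```bash
mkdir -p pics; cat > h.py <<'E'
import numpy as np, cv2
from bench import arm
def ray(p,uv):
    K=np.array(p["mtx"]);d=np.array(p["distortion"]);T=np.array(p["extrinsics"])
    n=cv2.undistortPoints(np.array([[uv]],float),K,d)[0,0]
    return T[:3,3],T[:3,:3]@np.array([n[0],n[1],1])
def onz(p,uv,z):
    o,r=ray(p,uv);return o+r*(z-o[2])/r[2]
def proj(p,P):
    T=np.linalg.inv(np.array(p["extrinsics"]))
    return cv2.projectPoints(np.array(P,float).reshape(-1,3),cv2.Rodrigues(T[:3,:3])[0],T[:3,3],np.array(p["mtx"]),np.array(p["distortion"]))[0][:,0]
def save(p,n): cv2.imwrite("pics/"+n,cv2.cvtColor(p["pixels"],cv2.COLOR_RGB2BGR))
E
python3 - <<'E'
from h import *
np.set_printoptions(precision=3,suppress=True)
o=arm.get_obs();print(o["clock"],o["position"],o["orientation"],arm.tcp_to_tips)
for c in("top","scene"):
    p=arm.camera(c);save(p,c+"0.png")
    for t,z in(("service_box",0),("box_top",.072),("hatch_1_press",.072),("hatch_1_edge",.068),("hatch_1_hinge",.068),("tube_a",0),("vial_a",0),("timer",0),("media_bottle",0)):
        for r in arm.tip_of(p,t)[:5]: print(c,t,round(r["p"],2),np.round(r["at"]),onz(p,r["at"],z))
E
```

```text
0.0 [ 0.203 -0.59   0.241] [-0.001  0.986  0.165 -0.   ] 0.011
top service_box 0.75 [224. 186.] [ 0.581 -0.045  0.   ]
top service_box 0.26 [179. 190.] [0.571 0.09  0.   ]
top box_top 0.63 [141. 153.] [0.666 0.189 0.072]
top box_top 0.61 [220. 181.] [ 0.58  -0.037  0.072]
top box_top 0.23 [258. 180.] [ 0.581 -0.148  0.072]
top hatch_1_press 0.69 [189. 164.] [0.632 0.049 0.072]
top hatch_1_edge 0.75 [181. 187.] [0.565 0.074 0.068]
top hatch_1_hinge 0.66 [236. 182.] [ 0.577 -0.083  0.068]
top hatch_1_hinge 0.62 [187. 168.] [0.623 0.057 0.068]
top tube_a 0.73 [172. 249.] [0.394 0.11  0.   ]
top vial_a 0.4 [191. 248.] [0.397 0.054 0.   ]
top timer 0.68 [139. 155.] [0.68  0.212 0.   ]
top media_bottle 0.9 [382. 253.] [ 0.371 -0.512  0.   ]
scene service_box 0.9 [219. 222.] [ 0.581 -0.042  0.   ]
scene box_top 0.81 [220. 209.] [ 0.57  -0.04   0.072]
scene hatch_1_press 0.76 [178. 211.] [0.65  0.04  0.072]
scene hatch_1_press 0.29 [219. 225.] [0.537 0.002 0.072]
scene hatch_1_edge 0.68 [196. 241.] [0.551 0.076 0.068]
scene hatch_1_hinge 0.84 [185. 220.] [0.618 0.047 0.068]
scene tube_a 0.77 [229. 301.] [0.397 0.123 0.   ]
scene tube_a 0.45 [240. 183.] [ 0.629 -0.188  0.   ]
scene vial_a 0.72 [247. 278.] [0.405 0.046 0.   ]
scene timer 0.91 [129. 259.] [0.683 0.206 0.   ]
scene timer 0.75 [218. 207.] [ 0.617 -0.078  0.   ]
scene timer 0.5 [366. 163.] [ 0.378 -0.512  0.   ]
scene media_bottle 0.92 [369. 166.] [ 0.365 -0.503  0.   ]
scene media_bottle 0.63 [180. 210.] [ 0.694 -0.     0.   ]
```

View pics/top0.png

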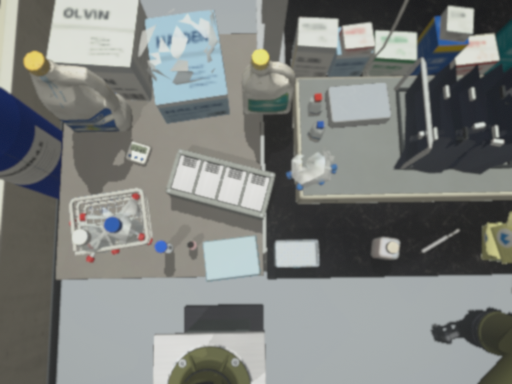

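View pics/scene0.png

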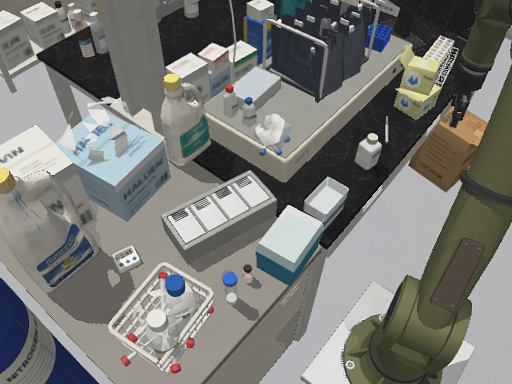

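The top view shows the box with corners at about (178,151), (274,176), (265,216) and (168,188), which puts its yaw near -0.26. The tube is at (162,246), the vial at (192,245) and the timer at (139,153). The scene view agrees. I'll move above the box with the fingers shut.

Call:
servo_tool --series '[{"dx": 1,"dy": -0.84,"dz": -0.28},{"dx": 1,"dy": -0.84,"dz": -0.28},{"dx": 1,"dy": -0.84,"dz": -0.28},{"dx": 1,"dy": -0.84,"dz": -0.28},{"dx": 1,"dy": -0.84,"dz": -0.28},{"dx": 1,"dy": -0.84,"dz": -0.28},{"dx": 1,"dy": -0.84,"dz": -0.28},{"dx": 1,"dy": -0.84,"dz": -0.28}]' --claw 1 --newtons 20

```text
schema error: expected keys dx, dy, dz, yaw
```

Call:
servo_tool --series '[{"dx": 1,"dy": -0.84,"yaw": 0.19},{"dx": 1,"dy": -0.84,"yaw": 0.19},{"dx": 1,"dy": -0.84,"yaw": 0.19},{"dx": 1,"dy": -0.84,"yaw": 0.19},{"dx": 1,"dy": -0.84,"yaw": 0.19},{"dx": 1,"dy": -0.84,"yaw": 0.19},{"dx": 1,"dy": -0.84,"yaw": 0.19},{"dx": 1,"dy": -0.84,"yaw": 0.19}]'

```text
schema error: expected keys dx, dy, dz, yaw
```

```bash
python3 - <<'E'
from h import *
np.set_printoptions(precision=3,suppress=True)
o=arm.get_obs();print(o["clock"],o["position"],o["orientation"],o["opening"],o["wrist_force"])
p=arm.camera("wrist")
for t,z in(("box_top",.072),("hatch_1_press",.072),("hatch_1_edge",.068),("hatch_1_hinge",.068)):
    for r in arm.tip_of(p,t)[:5]: print(t,round(r["p"],2),np.round(r["at"]),onz(p,r["at"],z))
# overlay guess
def loc(x,y,c=(.579,-.040),a=-.26):
    return [c[0]+x*np.cos(a)-y*np.sin(a),c[1]+x*np.sin(a)+y*np.cos(a),.072]
save(p,"w_raw.png")
im=p["pixels"].copy()
q=proj(p,[loc(x,y) for x,y in((.067,.145),(.067,-.145),(-.067,-.145),(-.067,.145))])
cv2.polylines(im,[np.int32(q)],True,(255,0,0),1)
p2=dict(p);p2["pixels"]=im;save(p2,"w1.png")
E
```

```text
1.0 [ 0.204 -0.591  0.242] [-0.     0.986  0.165 -0.   ] 0.08490060181288897 [0.239 0.443 0.12 ]
```

View pics/w1.png

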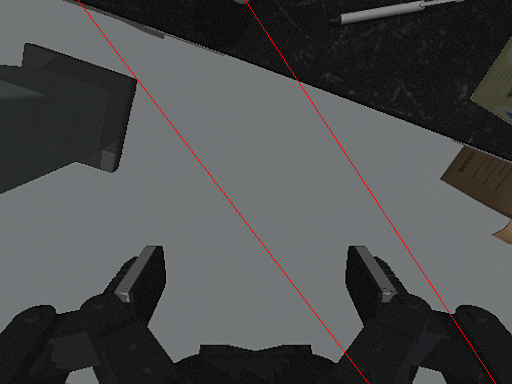

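The arm hasn't moved, because every row needs all four keys. The picture only shows the start pose, with the fingers at (140,280) and (370,280).

Call:
servo_tool --series '[{"dx": 1,"dy": -0.84,"dz": -0.28,"yaw": 0},{"dx": 1,"dy": -0.84,"dz": -0.28,"yaw": 0},{"dx": 1,"dy": -0.84,"dz": -0.28,"yaw": 0},{"dx": 1,"dy": -0.84,"dz": -0.28,"yaw": 0},{"dx": 1,"dy": -0.84,"dz": -0.28,"yaw": 0},{"dx": 1,"dy": -0.84,"dz": -0.28,"yaw": 0},{"dx": 1,"dy": -0.84,"dz": -0.28,"yaw": 0},{"dx": 1,"dy": -0.84,"dz": -0.28,"yaw": 0}]' --claw 1 --newtons 20

```text
clock: 1.92
position: [0.3718, -0.3096, 0.3129]
orientation: [0.0, 0.986, 0.165, 0.0]
wrist_force: [2.1, 0.2, 0.7]
opening: -0.0003
gripper_force: 0.0
```

Call:
servo_tool --series '[{"dx": 0.8,"dy": -0.8,"dz": 0,"yaw": 0.19},{"dx": 0.8,"dy": -0.8,"dz": 0,"yaw": 0.19},{"dx": 0.8,"dy": -0.8,"dz": 0,"yaw": 0.19},{"dx": 0.8,"dy": -0.8,"dz": 0,"yaw": 0.19},{"dx": 0.8,"dy": -0.8,"dz": 0,"yaw": 0.19},{"dx": 0.8,"dy": -0.8,"dz": 0,"yaw": 0.19},{"dx": 0.8,"dy": -0.8,"dz": 0,"yaw": 0.19},{"dx": 0.8,"dy": -0.8,"dz": 0,"yaw": 0.19}]'

```text
clock: 2.58
position: [0.4967, -0.0514, 0.3126]
orientation: [-0.001, 0.992, -0.13, 0.001]
wrist_force: [0.8, 0.2, -0.6]
opening: 0.0003
gripper_force: 0.0
```

```bash
python3 - <<'E'
from h import *
np.set_printoptions(precision=3,suppress=True)
o=arm.get_obs();print(o["clock"],o["position"],o["orientation"],o["opening"],o["wrist_force"])
p=arm.camera("wrist")
for t,z in(("box_top",.072),("hatch_1_press",.072),("hatch_1_edge",.068),("hatch_1_hinge",.068)):
    for r in arm.tip_of(p,t)[:5]: print(t,round(r["p"],2),np.round(r["at"]),onz(p,r["at"],z))
def loc(x,y,c=(.579,-.040),a=-.26):
    return [c[0]+x*np.cos(a)-y*np.sin(a),c[1]+x*np.sin(a)+y*np.cos(a),.072]
save(p,"w_raw.png")
im=p["pixels"].copy()
q=proj(p,[loc(x,y) for x,y in((.067,.145),(.067,-.145),(-.067,-.145),(-.067,.145))])
cv2.polylines(im,[np.int32(q)],True,(255,0,0),1)
p2=dict(p);p2["pixels"]=im;save(p2,"w2.png")
E
```

```text
2.5833 [ 0.497 -0.051  0.313] [-0.001  0.992 -0.13   0.001] 0.00034091692293049687 [ 0.784  0.233 -0.568]
box_top 0.64 [225.  91.] [ 0.578 -0.036  0.072]
hatch_1_press 0.86 [133.  54.] [0.641 0.051 0.072]
hatch_1_press 0.61 [324.  58.] [ 0.584 -0.152  0.072]
hatch_1_edge 0.85 [144. 134.] [0.555 0.072 0.068]
hatch_1_hinge 0.92 [142.  80.] [0.614 0.052 0.068]
```

View pics/w2.png

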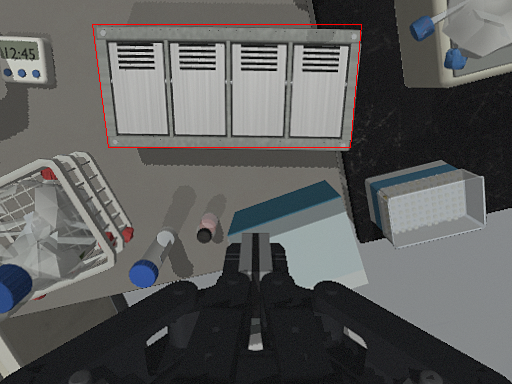

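The overlay fits the box within about 2 px, with hatch 1 at the left (140,90) and hatch 4 at the right (318,90). Centre (0.579,-0.040) and yaw -0.26 are confirmed. I'm going above the ribs of hatch 4.

Call:
servo_tool --series '[{"dx": 0.44,"dy": 0.28,"dz": 0,"yaw": 0},{"dx": 0.44,"dy": 0.28,"dz": 0.2,"yaw": 0},{"dx": 0.44,"dy": 0.28,"dz": 0.4,"yaw": 0},{"dx": 0.44,"dy": 0.28,"dz": 0.85,"yaw": 0},{"dx": 0.44,"dy": 0.28,"dz": 0.85,"yaw": 0},{"dx": 0.44,"dy": 0.28,"dz": 0.85,"yaw": 0},{"dx": 0.44,"dy": 0.28,"dz": 0.85,"yaw": 0},{"dx": 0.44,"dy": 0.28,"dz": 0.85,"yaw": 0}]'

```text
clock: 3.5
position: [0.5785, -0.1565, 0.0928]
orientation: [0.0, 0.991, -0.134, -0.006]
wrist_force: [-0.5, -0.8, 0.6]
opening: -0.0002
gripper_force: 0.0
```

Call:
servo_tool --series '[{"dx": 0,"dy": 0,"dz": 0,"yaw": 0},{"dx": 0,"dy": 0,"dz": 0,"yaw": 0}]'

```text
clock: 3.67
position: [0.5836, -0.1543, 0.1017]
orientation: [0.0, 0.991, -0.133, 0.001]
wrist_force: [0.6, -0.4, 0.2]
opening: 0.0005
gripper_force: 0.0
```

Call:
servo_tool --series '[{"dx": 0,"dy": -0.028,"dz": 0.04,"yaw": 0},{"dx": 0,"dy": -0.028,"dz": 0.06,"yaw": 0},{"dx": 0,"dy": -0.028,"dz": 0.07,"yaw": 0},{"dx": 0,"dy": -0.028,"dz": 0.08,"yaw": 0},{"dx": 0,"dy": -0.028,"dz": 0.088,"yaw": 0},{"dx": 0,"dy": -0.028,"dz": 0.088,"yaw": 0}]'

```text
clock: 4.17
position: [0.5855, -0.1462, 0.078]
orientation: [-0.0, 0.991, -0.132, 0.001]
wrist_force: [1.5, 2.1, 1.9]
opening: 0.0
gripper_force: 1.0
```

Call:
servo_tool --series '[{"dx": 0,"dy": 0,"dz": 0.008,"yaw": 0},{"dx": 0,"dy": 0,"dz": 0.016,"yaw": 0},{"dx": 0,"dy": 0,"dz": 0.024,"yaw": 0},{"dx": 0,"dy": 0,"dz": 0.024,"yaw": 0}]'

```text
clock: 4.5
position: [0.5846, -0.147, 0.0712]
orientation: [0.0, 0.991, -0.132, -0.0]
wrist_force: [0.8, 1.0, 1.6]
opening: -0.0003
gripper_force: 0.6
```

```bash
python3 - <<'E'
from h import *
np.set_printoptions(precision=3,suppress=True)
o=arm.get_obs();print(o["clock"],o["position"],o["wrist_force"])
p=arm.camera("wrist");q=arm.camera("scene")
c=q["pixels"][140:280,130:310];c=cv2.resize(c,None,fx=2.5,fy=2.5)
w=cv2.resize(p["pixels"],(467,350))
cv2.imwrite("pics/c3.png",cv2.cvtColor(cv2.resize(np.hstack([c,w]),(800,305)),cv2.COLOR_RGB2BGR))
E
```

```text
4.5 [ 0.585 -0.147  0.071] [0.816 0.96  1.587]
```

View pics/c3.png

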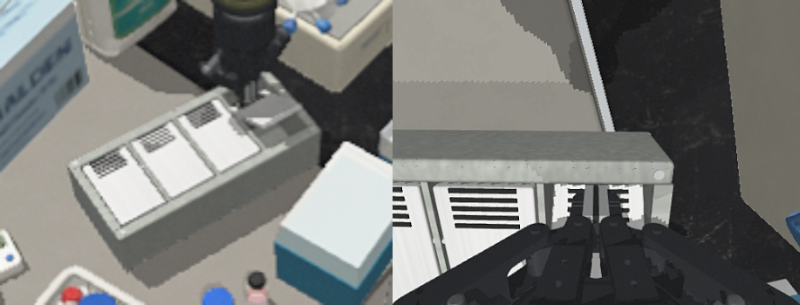

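Hatch 4 clearly rocks: its long end is raised at (270,110) in the left half of the picture. Next I lift off, come round to the near side, and push.

Call:
servo_tool --series '[{"dx": 0,"dy": 0,"dz": -0.16,"yaw": 0},{"dx": 0,"dy": 0,"dz": -0.32,"yaw": 0},{"dx": 0,"dy": 0,"dz": -0.42,"yaw": 0},{"dx": 0,"dy": 0,"dz": -0.42,"yaw": 0},{"dx": -0.15,"dy": 0,"dz": -0.42,"yaw": 0},{"dx": -0.3,"dy": 0,"dz": -0.42,"yaw": 0},{"dx": -0.42,"dy": 0,"dz": -0.42,"yaw": 0},{"dx": -0.42,"dy": 0,"dz": -0.42,"yaw": 0}]'

```text
clock: 5.27
position: [0.4764, -0.1185, 0.1757]
orientation: [0.001, 0.991, -0.132, -0.004]
wrist_force: [-1.3, 0.1, -0.7]
opening: 0.0001
gripper_force: 0.0
```

Call:
servo_tool --series '[{"dx": 0,"dy": 0,"dz": 0.1,"yaw": 0},{"dx": 0,"dy": 0,"dz": 0.2,"yaw": 0},{"dx": 0,"dy": 0,"dz": 0.24,"yaw": 0},{"dx": 0,"dy": 0,"dz": 0.24,"yaw": 0},{"dx": 0,"dy": 0,"dz": 0.24,"yaw": 0}]'

```text
clock: 5.68
position: [0.4833, -0.1194, 0.1164]
orientation: [-0.0, 0.991, -0.132, -0.001]
wrist_force: [0.5, -0.4, 0.7]
opening: 0.0002
gripper_force: 0.0
```

```bash
python3 - <<'E'
from h import *
np.set_printoptions(precision=3,suppress=True)
o=arm.get_obs();print(o["clock"],o["position"],o["wrist_force"])
q=arm.camera("scene")
c=cv2.resize(q["pixels"][120:290,130:330],None,fx=3,fy=3)
cv2.imwrite("pics/c4.png",cv2.cvtColor(c,cv2.COLOR_RGB2BGR))
R=np.array([[.966,-.257],[.257,.966]]);print(R@(np.array(o["position"])[:2]-[.579,-.04]))
E
```

```text
5.6833 [ 0.483 -0.119  0.116] [ 0.484 -0.364  0.716]
[-0.072 -0.101]
```

View pics/c4.png

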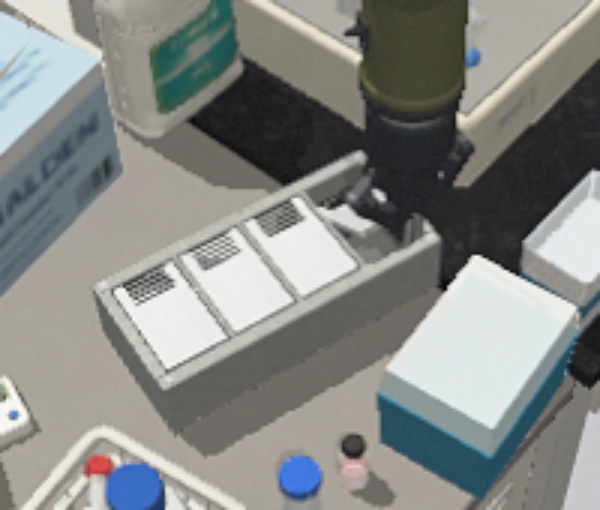

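The fingers, at about (410,230), are on the near side of the raised hatch, and the bystanders haven't moved. Now I push along +x while rising slightly.

Call:
servo_tool --series '[{"dx": 0.05,"dy": 0,"dz": 0,"yaw": 0},{"dx": 0.09,"dy": 0,"dz": 0,"yaw": 0},{"dx": 0.13,"dy": 0,"dz": -0.01,"yaw": 0},{"dx": 0.17,"dy": 0,"dz": -0.02,"yaw": 0},{"dx": 0.21,"dy": 0,"dz": -0.03,"yaw": 0},{"dx": 0.24,"dy": 0,"dz": -0.03,"yaw": 0},{"dx": 0.26,"dy": 0,"dz": -0.03,"yaw": 0},{"dx": 0.27,"dy": 0,"dz": -0.03,"yaw": 0}]'

```text
clock: 6.4
position: [0.5494, -0.1372, 0.1246]
orientation: [0.0, 0.991, -0.132, 0.001]
wrist_force: [0.1, 1.0, 0.2]
opening: -0.0002
gripper_force: 0.0
```

Call:
servo_tool --series '[{"dx": 0.008,"dy": 0,"dz": 0,"yaw": 0},{"dx": 0.008,"dy": 0,"dz": 0,"yaw": 0},{"dx": 0.008,"dy": 0,"dz": 0,"yaw": 0}]'

```text
clock: 6.65
position: [0.5502, -0.1374, 0.1241]
orientation: [-0.0, 0.991, -0.132, -0.0]
wrist_force: [0.4, -0.2, 0.9]
opening: 0.0001
gripper_force: 0.0
```

Call:
servo_tool --series '[{"dx": -0.1,"dy": 0,"dz": 0,"yaw": 0},{"dx": -0.24,"dy": 0,"dz": 0,"yaw": 0},{"dx": -0.24,"dy": 0,"dz": -0.2,"yaw": 0},{"dx": -0.24,"dy": 0,"dz": -0.4,"yaw": 0},{"dx": -0.24,"dy": 0,"dz": -0.6,"yaw": 0},{"dx": -0.24,"dy": 0,"dz": -0.6,"yaw": 0},{"dx": -0.24,"dy": 0,"dz": -0.6,"yaw": 0}]'

```text
clock: 7.23
position: [0.4947, -0.1218, 0.28]
orientation: [0.001, 0.991, -0.132, 0.005]
wrist_force: [1.5, -0.6, 0.1]
opening: -0.0001
gripper_force: 0.0
```

```bash
python3 - <<'E'
from h import *
o=arm.get_obs();print(o["clock"],o["position"],o["wrist_force"])
q=arm.camera("scene");p=arm.camera("wrist")
c=cv2.resize(q["pixels"][120:290,130:330],(400,340));w=cv2.resize(p["pixels"],(400,340))
cv2.imwrite("pics/c5.png",cv2.cvtColor(np.hstack([c,w]),cv2.COLOR_RGB2BGR))
E
```

```text
7.2333 [ 0.49469672 -0.121757    0.27996965] [ 1.48588731 -0.60382103  0.10032081]
```

View pics/c5.png

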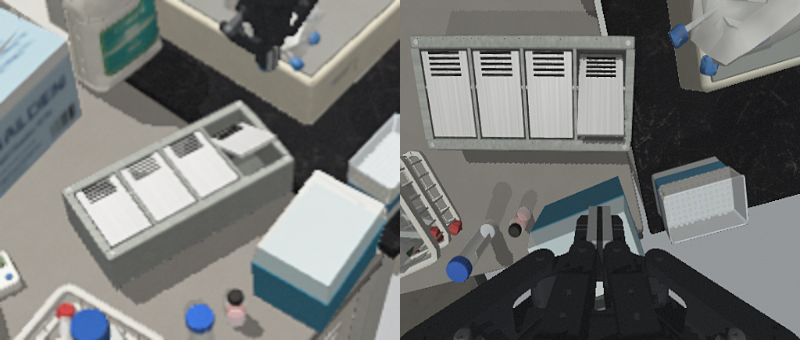

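The push went over the top: hatch 4 is only about 0.4 rad up (raised plate at (245,140) left, near edge at (600,137) right), so the fingertips cleared its edge. I'll press the ribs deeper first.

Call:
servo_tool --series '[{"dx": 0.16,"dy": 0,"dz": 0,"yaw": 0},{"dx": 0.32,"dy": 0,"dz": 0,"yaw": 0},{"dx": 0.392,"dy": 0,"dz": 0.1,"yaw": 0},{"dx": 0.392,"dy": 0,"dz": 0.26,"yaw": 0},{"dx": 0.392,"dy": 0,"dz": 0.42,"yaw": 0},{"dx": 0.392,"dy": 0,"dz": 0.58,"yaw": 0},{"dx": 0.392,"dy": 0,"dz": 0.68,"yaw": 0},{"dx": 0.392,"dy": 0,"dz": 0.68,"yaw": 0}]'

```text
clock: 8.0
position: [0.5823, -0.1466, 0.0969]
orientation: [-0.001, 0.991, -0.132, -0.007]
wrist_force: [-1.6, 0.2, 0.0]
opening: 0.0001
gripper_force: 0.0
```

Call:
servo_tool --series '[{"dx": 0,"dy": 0,"dz": 0.04,"yaw": 0},{"dx": 0,"dy": 0,"dz": 0.04,"yaw": 0}]'

```text
clock: 8.17
position: [0.587, -0.1473, 0.0934]
orientation: [-0.0, 0.991, -0.132, -0.001]
wrist_force: [0.4, -0.7, 0.6]
opening: 0.0002
gripper_force: 0.0
```

Call:
servo_tool --series '[{"dx": -0.01,"dy": 0,"dz": 0.05,"yaw": 0},{"dx": -0.01,"dy": 0,"dz": 0.08,"yaw": 0},{"dx": -0.01,"dy": 0,"dz": 0.1,"yaw": 0},{"dx": -0.01,"dy": 0,"dz": 0.115,"yaw": 0},{"dx": -0.01,"dy": 0,"dz": 0.13,"yaw": 0},{"dx": -0.01,"dy": 0,"dz": 0.13,"yaw": 0}]'

```text
clock: 8.67
position: [0.5855, -0.1468, 0.0618]
orientation: [-0.0, 0.991, -0.132, 0.001]
wrist_force: [1.9, -0.4, -0.0]
opening: 0.0
gripper_force: 0.5
```

Call:
servo_tool --series '[{"dx": 0,"dy": 0,"dz": 0.008,"yaw": 0},{"dx": 0,"dy": 0,"dz": 0.016,"yaw": 0},{"dx": 0,"dy": 0,"dz": 0.016,"yaw": 0}]'

```text
clock: 8.92
position: [0.585, -0.1468, 0.0576]
orientation: [-0.0, 0.991, -0.132, 0.0]
wrist_force: [1.6, -0.2, 1.3]
opening: -0.0002
gripper_force: 1.0
```

Call:
servo_tool --series '[{"dx": 0,"dy": 0,"dz": -0.16,"yaw": 0},{"dx": 0,"dy": 0,"dz": -0.32,"yaw": 0},{"dx": 0,"dy": 0,"dz": -0.48,"yaw": 0},{"dx": 0,"dy": 0,"dz": -0.5,"yaw": 0},{"dx": -0.15,"dy": 0,"dz": -0.5,"yaw": 0},{"dx": -0.3,"dy": 0,"dz": -0.5,"yaw": 0},{"dx": -0.44,"dy": 0,"dz": -0.5,"yaw": 0},{"dx": -0.46,"dy": 0,"dz": -0.5,"yaw": 0}]'

```text
clock: 9.58
position: [0.4671, -0.1153, 0.182]
orientation: [0.0, 0.991, -0.132, -0.003]
wrist_force: [-0.8, 0.3, 0.5]
opening: -0.0003
gripper_force: 0.0
```

```bash
python3 - <<'E'
from h import *
o=arm.get_obs();print(o["clock"],o["position"],o["wrist_force"])
q=arm.camera("scene");p=arm.camera("wrist")
def L(x,y,z,c=(.579,-.040),a=-.26): return [c[0]+x*np.cos(a)-y*np.sin(a),c[1]+x*np.sin(a)+y*np.cos(a),z]
for P in(q,p):
  im=P["pixels"]
  for th,col in((.5,(255,0,0)),(.7,(0,255,0)),(.9,(0,0,255))):
    pts=proj(P,[L(.01-.06*np.cos(th)-.004*-np.sin(th)*-1*0,y,.068+.06*np.sin(th)) for y in(-.132,-.072)])
    cv2.line(im,*[tuple(map(int,np.round(a))) for a in pts],col,1)
c=cv2.resize(q["pixels"][150:230,190:290],(400,340));w=cv2.resize(p["pixels"],(400,340))
cv2.imwrite("pics/c6.png",cv2.cvtColor(np.hstack([c,w]),cv2.COLOR_RGB2BGR))
E
```

```text
9.5833 [ 0.46706498 -0.1152875   0.18200947] [-0.79960914  0.30796626  0.46883748]
```

View pics/c6.png

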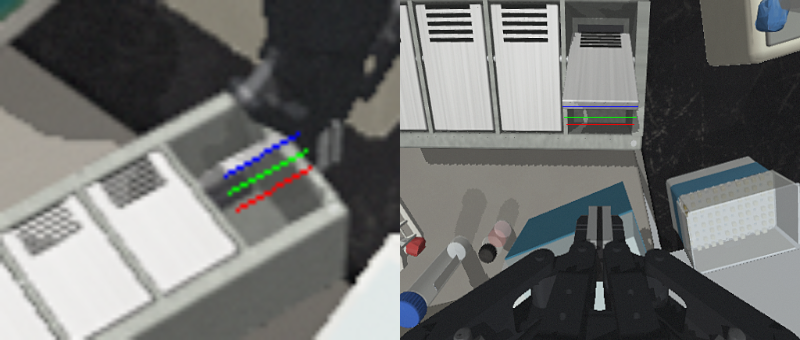

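The hatch now stands at about 0.9 rad, with its edge on the blue line at (600,107) right. I'll lower the fingers in front of it and push.

Call:
servo_tool --series '[{"dx": 0,"dy": 0,"dz": 0.12,"yaw": 0},{"dx": 0,"dy": 0,"dz": 0.24,"yaw": 0},{"dx": 0,"dy": 0,"dz": 0.31,"yaw": 0},{"dx": 0,"dy": 0,"dz": 0.31,"yaw": 0},{"dx": 0,"dy": 0,"dz": 0.31,"yaw": 0}]'

```text
clock: 10.1
position: [0.4745, -0.1167, 0.1045]
orientation: [-0.0, 0.991, -0.132, -0.001]
wrist_force: [-0.6, 0.0, -0.3]
opening: -0.0002
gripper_force: 0.0
```

Call:
servo_tool --series '[{"dx": 0.08,"dy": 0,"dz": 0,"yaw": 0},{"dx": 0.14,"dy": 0,"dz": 0,"yaw": 0},{"dx": 0.18,"dy": 0,"dz": -0.01,"yaw": 0},{"dx": 0.21,"dy": 0,"dz": -0.02,"yaw": 0},{"dx": 0.24,"dy": 0,"dz": -0.03,"yaw": 0},{"dx": 0.27,"dy": 0,"dz": -0.04,"yaw": 0},{"dx": 0.29,"dy": 0,"dz": -0.04,"yaw": 0},{"dx": 0.29,"dy": 0,"dz": -0.04,"yaw": 0}]'

```text
clock: 10.77
position: [0.5452, -0.136, 0.1157]
orientation: [-0.0, 0.991, -0.132, 0.001]
wrist_force: [0.6, -0.3, -0.1]
opening: 0.0001
gripper_force: 0.0
```

Call:
servo_tool --series '[{"dx": 0.012,"dy": 0,"dz": 0,"yaw": 0},{"dx": 0.024,"dy": 0,"dz": 0,"yaw": 0},{"dx": 0.028,"dy": 0,"dz": 0,"yaw": 0},{"dx": 0.028,"dy": 0,"dz": 0,"yaw": 0},{"dx": 0.028,"dy": 0,"dz": 0,"yaw": 0}]'

```text
clock: 11.18
position: [0.5488, -0.137, 0.115]
orientation: [0.0, 0.991, -0.132, -0.002]
wrist_force: [-6.2, 1.5, 4.3]
opening: -0.0004
gripper_force: 3.3
```

Call:
servo_tool --series '[{"dx": -0.08,"dy": 0,"dz": 0,"yaw": 0},{"dx": -0.2,"dy": 0,"dz": 0,"yaw": 0},{"dx": -0.3,"dy": 0,"dz": 0,"yaw": 0},{"dx": -0.3,"dy": 0,"dz": -0.2,"yaw": 0},{"dx": -0.3,"dy": 0,"dz": -0.4,"yaw": 0},{"dx": -0.3,"dy": 0,"dz": -0.6,"yaw": 0},{"dx": -0.3,"dy": 0,"dz": -0.6,"yaw": 0},{"dx": -0.3,"dy": 0,"dz": -0.6,"yaw": 0}]'

```text
clock: 11.85
position: [0.4809, -0.1179, 0.2709]
orientation: [0.001, 0.991, -0.132, 0.005]
wrist_force: [0.7, -0.2, -0.5]
opening: -0.0
gripper_force: 0.0
```

```bash
python3 - <<'E'
from h import *
o=arm.get_obs();print(o["clock"],o["position"],o["wrist_force"])
q=arm.camera("scene");p=arm.camera("wrist")
def L(x,y,z,c=(.579,-.040),a=-.26): return [c[0]+x*np.cos(a)-y*np.sin(a),c[1]+x*np.sin(a)+y*np.cos(a),z]
im=p["pixels"]
for th,col in((1.25,(255,0,0)),(1.57,(0,255,0))):
    pts=proj(p,[L(.01-.06*np.cos(th),y,.068+.06*np.sin(th)) for y in(-.132,-.072)])
    cv2.line(im,*[tuple(map(int,np.round(a))) for a in pts],col,1)
c=cv2.resize(q["pixels"][120:290,130:330],(400,340));w=cv2.resize(p["pixels"],(400,340))
cv2.imwrite("pics/c7.png",cv2.cvtColor(np.hstack([c,w]),cv2.COLOR_RGB2BGR))
E
```

```text
11.85 [ 0.48087399 -0.1179377   0.27091604] [ 0.67337265 -0.22985222 -0.49891515]
```

View pics/c7.png

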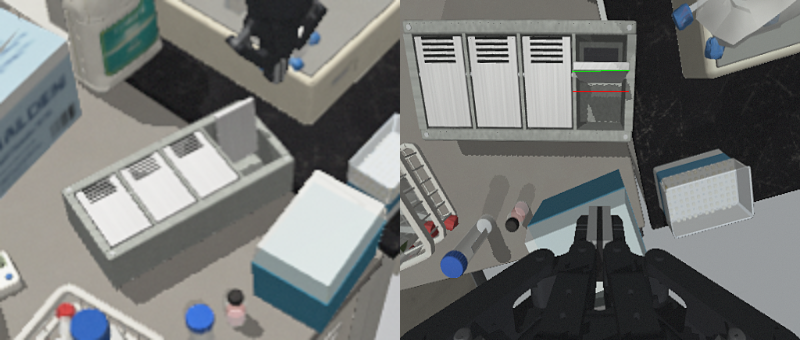

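Hatch 4 stands upright, with its edge on the 1.57 rad line at (600,70) right. The other three are flush, the tube, vial and timer haven't moved, and the arm is clear.

```bash
python3 -c "
from bench import arm
print(arm.job_done())"
```

```text
the job is handed in; nothing more can be done
None
```

Hatch 4 was the unlocked one: it now stands upright at about 1.57 rad, the other three hatches are closed, the tube, vial and timer look unmoved in the last pictures (the bottle was out of view), and the job is handed in after about 12 s of robot time.

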